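Make up two nail-gel kits at the packing bench

ROBOT

A 7-joint arm with a two-finger parallel gripper is mounted at the origin on the work surface. World frame = base frame: x ahead of the robot, y to its left, z up, the work surface at z = 0. Lengths are in m, angles in rad, forces in N, time in s.
With the tool pointing down it reaches from about 0.4 to 0.85 m from the base axis. Payload 4.5 kg.
Tool frame: the origin (TCP) lies at the very end of the fingers, on their centre line; the grasp point (between the pads) lies 19 mm behind it (tcp_to_grasp is the z of the grasp point in the tool frame, in m); z points along the fingers, y is the line along which they close (so a half turn about z gives the same grasp; the last joint's range is limited). The gripper opens to 88 mm and grips with 3 to 60 N. Pads are 18 mm wide; open, the fingers measure 123 mm over their backs; the gripper's body (75 mm by 187 mm) begins 45 mm behind the grasp point.
Start: joints at [1.373, 0.689, -0.195, 1.565, 0.157, 0.902, -0.215], TCP at [0.144, -0.608, 0.239] pointing down, gripper open.
Joint ranges: [-3.01, 3.01], [-0.46, 2.08], [-1.47, 1.51], [0.13, 2.56], [-1, 4.14], [0.04, 2.09], [-2.66, 2.66]. Speed limits (rad/s): [2.57, 2.57, 3.14, 3.14, 3.14, 3.14, 3.14].

INTERFACE

Orientations are given as a unit quaternion [x, y, z, w].
In Python, from plant import * gives the robot as it stands. The module is installed in compiled form; this text tells all that it offers.
- The arm moves only by the shell command python3 -m jog 'ROWS' [OPENING] [FORCE]. ROWS is JSON, a list that holds one entry, the list of rows, each a list of 6 numbers: the shift along the tool's x, y, z in m, then the turn, a rotation vector about the tool's x, y, z in rad. In form: [[[dx, dy, dz, ax, ay, az], ...]]. A call has 1 to 12 rows; each row shifts and turns the commanded pose from where the row before left it, along the tool's axes as they then stand; what a row does not reach is not made up. A row lasts 1/8 s, in which the tool goes at most 62.5 mm and 10.7 degrees, less where a joint would pass 70% of its speed; a pose out of reach is approached as far as the arm can. A call with a gripper value outside its range is refused whole. OPENING is the finger opening in m, from 0 to 0.0881, set as the call begins (- or left out, the last holds). The fingers move at their own pace and stop on an object; FORCE is the grip in N (left out, the last holds). Time passes only in rows, so rows that do not move let the fingers close. It gives the time, the measured TCP pose, the force, the opening and the grip force at its end, in the units of the state.
- get_state(): the state, without advancing time (a new reading comes with each control period).
- snapshot(name): name is "scene" or "top" or "wrist"; returns a dict with "frame" (384x512x3 uint8, red, green, blue), "mtx" (3x3 intrinsics, pixels), "xyz" and "orientation" of the camera in the world; the wrist camera has in their place "mount" (4x4, takes a point from camera to tool coordinates, whose origin is the TCP and whose axes are the flange's). Camera axes: x right, y down, z forward; pixel columns grow to the right and rows downward; lengths in m; the calibration is good to about 2 mm. A picture is of the moment at which its call begins: read the wrist's pose just before it. There is no depth.
- finish_job(): hands the job in; it is judged then, once.
The state is a dict: "clock": time; "q": joint angles; "qd": joint speeds; "joint_torque": joint torques, N m; "tool_pos": TCP position; "eef_rot": TCP orientation; "contact_force": force on the tool from outside, world axes, zero at the start; "moment": the same for the moment, N m; "opening": opening from 0.0 (shut) to 1.0 (fully open); "finger_force": force on a finger pad.
Only numpy, scipy, OpenCV 4.12 (cv2) and the standard library are available. Lean on these libraries where they do the work, as an engineer would, in place of code of your own. Each camera call takes 0.05 s, during which the arm holds its last target. There are 200 camera calls.

TASK

Make up two nail kits from the stock on the bench: the pink tray gets the red polish, the gold-capped top coat and the black-lidded pot of rhinestones; the mint-green tray gets the blue polish and the green-lidded pot. Stand each thing upright on the floor of its own cell, polishes and top coat in the narrow cells (in the pink tray either one may take either narrow cell) and the pot in the wide cell at the end. The glass is fragile: set things down, do not drop them, and leave the yellow polish and the purple-lidded pot standing where they are.

Things in the scene. Friction and masses are not known exactly. Their poses are not given: they have to be found in the camera images.
- polish_red: Red gel polish: glossy black bottle with a red cap and red band. Round bottle standing upright, 75 mm tall: body 26 mm diameter up to 34 mm, shoulder narrowing to the neck at 39 mm, then a straight cap 18 mm in diameter from 39 to 75 mm. About 45 g. Origin at the centre of its underside, z up; round, so its yaw means nothing.
- topcoat_gold: Top coat: white bottle with a gold cap and gold band. Round bottle standing upright, 75 mm tall: body 26 mm diameter up to 34 mm, shoulder narrowing to the neck at 39 mm, then a straight cap 18 mm in diameter from 39 to 75 mm. About 45 g. Origin at the centre of its underside, z up; round, so its yaw means nothing.
- pot_black: Pot of clear rhinestones with a black lid. Round pot standing upright, 34 mm tall: clear body 38 mm diameter up to 22 mm, lid 40 mm in diameter from 22 to 34 mm. About 35 g. Origin at the centre of its underside, z up; round, so its yaw means nothing.
- polish_blue: Blue gel polish: glossy black bottle with a blue cap and blue band. Round bottle standing upright, 75 mm tall: body 26 mm diameter up to 34 mm, shoulder narrowing to the neck at 39 mm, then a straight cap 18 mm in diameter from 39 to 75 mm. About 45 g. Origin at the centre of its underside, z up; round, so its yaw means nothing.
- pot_green: Pot of green rhinestones with a dark green lid. Round pot standing upright, 34 mm tall: clear body 38 mm diameter up to 22 mm, lid 40 mm in diameter from 22 to 34 mm. About 35 g. Origin at the centre of its underside, z up; round, so its yaw means nothing.
- polish_yellow: Spare, stays where it is. Yellow gel polish: glossy black bottle with a yellow cap and yellow band. Round bottle standing upright, 75 mm tall: body 26 mm diameter up to 34 mm, shoulder narrowing to the neck at 39 mm, then a straight cap 18 mm in diameter from 39 to 75 mm. About 45 g. Origin at the centre of its underside, z up; round, so its yaw means nothing.
- pot_purple: Spare, stays where it is. Pot of lilac rhinestones with a purple lid. Round pot standing upright, 34 mm tall: clear body 38 mm diameter up to 22 mm, lid 40 mm in diameter from 22 to 34 mm. About 35 g. Origin at the centre of its underside, z up; round, so its yaw means nothing.
- tray_pink: The pink tray, three cells in a row. Shallow open tray, fixed to the bench, 62 (x) by 152 mm (y); floor 2 mm thick, walls and dividers 3 mm thick, tops 12 mm above the bench. Origin: centre of its underside, z up, y along the row of cells. Cells are 56 mm wide in x. Narrow cells 42 mm long, centred at y = -52 and -7 mm; wide cell 56 mm long, centred at y = +45 mm.
- tray_mint: The mint-green tray, two cells in a row. Shallow open tray, fixed to the bench, 62 (x) by 107 mm (y); floor 2 mm thick, walls and dividers 3 mm thick, tops 12 mm above the bench. Origin: centre of its underside, z up, y along the row of cells. Cells are 56 mm wide in x. Narrow cell 42 mm long, centred at y = -29.5 mm; wide cell 56 mm long, centred at y = +22.5 mm.
Things that resemble listed ones, but are neither listed nor needed, are in the scene too. Of the things that look like the pot_purple, the larger one is meant.

How it is judged:
At the end, for the whole second after the job is handed in: All five stand in the right cells of the right trays: within 12 mm of the cell centre along the tray, 18 mm across, underside on the tray floor (under 6 mm above the bench), upright within 0.1 rad, at rest. Yellow polish and purple-lidded pot still stand within 20 mm of their start (z of each of polish_red, topcoat_gold, pot_black in the frame of tray_pink below 0.006 m and angle between each of polish_red, topcoat_gold, pot_black, polish_blue, pot_green, polish_yellow, pot_purple's own z axis and vertical below 0.1 rad and linear speed of each of polish_red, topcoat_gold, pot_black, polish_blue, pot_green below 0.02 m/s and z of each of polish_blue, pot_green in the frame of tray_mint below 0.006 m and ((x of polish_red in the frame of tray_pink between -0.018 and 0.018 m and y of polish_red in the frame of tray_pink between -0.064 and -0.04 m and x of topcoat_gold in the frame of tray_pink between -0.018 and 0.018 m and y of topcoat_gold in the frame of tray_pink between -0.019 and 0.005 m) or (x of polish_red in the frame of tray_pink between -0.018 and 0.018 m and y of polish_red in the frame of tray_pink between -0.019 and 0.005 m and x of topcoat_gold in the frame of tray_pink between -0.018 and 0.018 m and y of topcoat_gold in the frame of tray_pink between -0.064 and -0.04 m)) and x of pot_black in the frame of tray_pink between -0.018 and 0.018 m and y of pot_black in the frame of tray_pink between 0.033 and 0.057 m and x of polish_blue in the frame of tray_mint between -0.018 and 0.018 m and y of polish_blue in the frame of tray_mint between -0.0415 and -0.0175 m and x of pot_green in the frame of tray_mint between -0.018 and 0.018 m and y of pot_green in the frame of tray_mint between 0.0105 and 0.0345 m and distance of each of polish_yellow, pot_purple from where it was at the start of the episode below 0.02 m); the robot touches nothing.
It fails at once if a spare (yellow polish or purple-lidded pot) was moved more than 20 mm (distance of any of polish_yellow, pot_purple from where it was at the start of the episode above 0.02 m).
It fails at once if a thing was dropped (landing faster than 0.5 m/s, a fall of over 25 mm) ((linear speed of polish_red above 0.5 m/s and height (world z) of polish_red below 0.012 m) or (linear speed of topcoat_gold above 0.5 m/s and height (world z) of topcoat_gold below 0.012 m) or (linear speed of pot_black above 0.5 m/s and height (world z) of pot_black below 0.012 m) or (linear speed of polish_blue above 0.5 m/s and height (world z) of polish_blue below 0.012 m) or (linear speed of pot_green above 0.5 m/s and height (world z) of pot_green below 0.012 m)).
It also fails if it takes over 109 s, if anything falls off the work surface, if the arm or the gripper's body presses on something with over 40 N, if the wrist force passes 120 N, or if a joint passes its speed limit or range.

## Working session

There is one attempt and no reset: what is moved stays moved. The work goes in short steps, Python scripts to look and compute and a shell command to move; the robot and the scene stay as the last step left them, time stands still between calls to the robot, and variables do not carry over. Pictures are saved under pics/ and viewed, at most 14 in all, crops included, and the job is handed in when it is done.

```bash
mkdir -p pics; python3 - <<'E'
from plant import *
import cv2,numpy as np
for n in("top","scene"):
    s=snapshot(n); cv2.imwrite(f"pics/{n}0.png",cv2.resize(s["frame"][:,:,::-1],(800,600),interpolation=cv2.INTER_CUBIC)); print(n,s["mtx"],s["xyz"],s["orientation"])
s=get_state();print(s)
E
```

```text
top [[371.85115849   0.         260.12479421]
 [  0.         371.85115849 196.75777998]
 [  0.           0.           1.        ]] [ 0.3732427  -0.00373739  1.00216981] [-0.70265197  0.70590908 -0.06763748  0.05829021]
scene [[499.2212982    0.         263.33574842]
 [  0.         499.2212982  198.00101284]
 [  0.           0.           1.        ]] [ 0.95618501 -0.68475776  0.78176843] [ 0.88637224  0.23818622 -0.10513847 -0.38282826]
{'clock': 0.1, 'q': array([ 1.37277229,  0.68986857, -0.19455623,  1.5662191 ,  0.15731751,
        0.90251357, -0.21515472]), 'qd': array([ 1.10070976e-03, -1.62166938e-03,  5.90782015e-05, -2.17412394e-03,
        1.21937957e-03, -8.88810527e-04, -1.11371051e-03]), 'joint_torque': array([-2.91813187e-03, -5.28502715e+01, -1.27107482e+00, -1.53835970e+01,
       -5.24441432e-02,  2.06472730e-03,  1.39759879e-05]), 'tool_pos': array([ 0.14343927, -0.60774316,  0.23801642]), 'eef_rot': array([ 9.93286055e-01,  1.15681292e-01, -1.49279296e-04, -7.92872078e-04]), 'contact_force': array([ 0.01093203, -1.27284275, -0.14635981]), 'moment': array([-0.05756545, -0.01026061, -0.04387976]), 'finger_force': 0.0, 'opening': 0.9994773341939562}
```

View pics/top0.png

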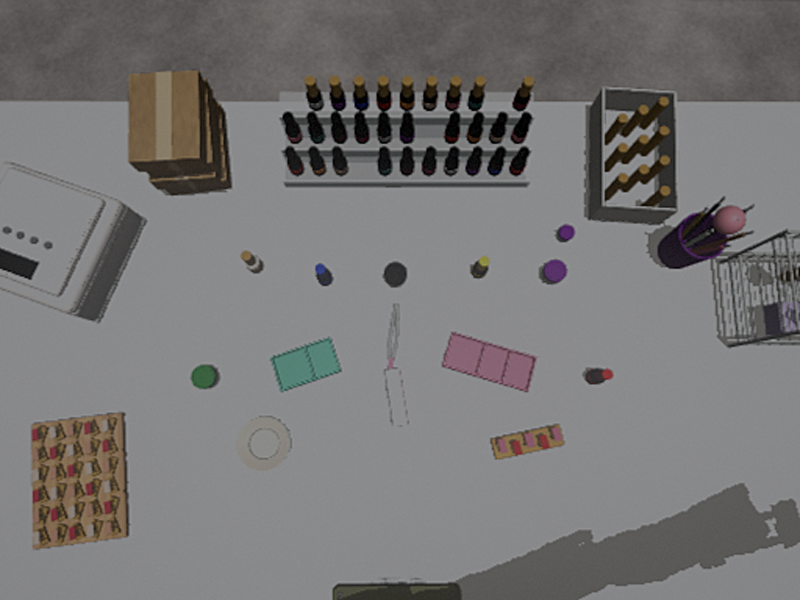

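View pics/scene0.png

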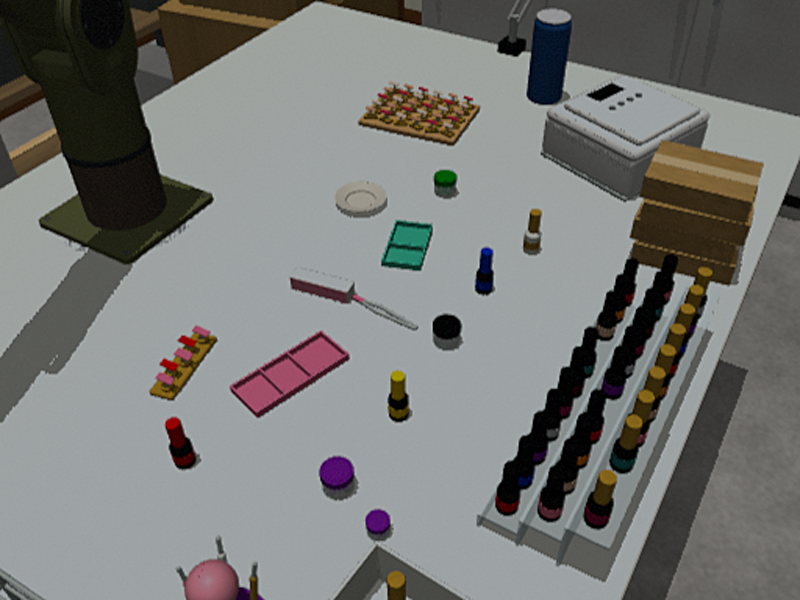

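The top view (800x600) shows these, all standing alone on the bench:
- **Stock:** top coat (250,261), blue polish (322,273), black pot (395,273), green pot (204,376), red polish (600,376).
- **Trays:** mint (306,364) and pink (489,361), each with its wide cell at the left end.
- **Spares:** yellow polish (481,267), and two purple lids at (554,271) and (566,232). The larger, at (554,271), is the spare.
- **Top coat lookalikes:** the rack bottles at about (300-530,90) have gold caps but dark bodies. Only (250,261) has a white body with a gold cap.

Next I'll measure, and make one enlarged crop to confirm.

```bash
cat > h.py <<'E'
from plant import *
import cv2,numpy as np
from scipy.spatial.transform import Rotation as R
def ray(s,p):
    p=np.atleast_2d(p).astype(float); d=np.c_[p,np.ones(len(p))]@np.linalg.inv(s["mtx"]).T
    return s["xyz"],d@R.from_quat(s["orientation"]).as_matrix().T
def plane(s,p,z):
    o,d=ray(s,p); return o+d*((z-o[2])/d[:,2])[:,None]
def tri(s1,p1,s2,p2):
    o1,d1=ray(s1,p1);o2,d2=ray(s2,p2);d1=d1[0];d2=d2[0]
    t=np.linalg.lstsq(np.c_[d1,-d2],o2-o1,rcond=None)[0]
    a=o1+t[0]*d1;b=o2+t[1]*d2; return (a+b)/2,np.linalg.norm(a-b)
HUE=dict(red=(174,6),yellow=(22,36),gold=(10,24),green=(50,75),blue=(112,128),purple=(130,155),pink=(160,176),mint=(74,90))
def blob(s,c,px,r,smin=110,vmin=35):
    "mask of colour c in a window of half-size r around native pixel px -> largest contour"
    h,sa,v=cv2.split(cv2.cvtColor(np.ascontiguousarray(s["frame"]),cv2.COLOR_RGB2HSV))
    if c=="black": m=(v<70)
    else:
        a,b=HUE[c]; m=((h>=a)&(h<=b) if a<b else (h>=a)|(h<=b))&(sa>smin)&(v>vmin)
    w=np.zeros_like(m); x,y=map(int,px); w[max(y-r,0):y+r,max(x-r,0):x+r]=1
    cs,_=cv2.findContours((m&w).astype(np.uint8),cv2.RETR_EXTERNAL,cv2.CHAIN_APPROX_NONE)
    return max(cs,key=cv2.contourArea)
def cen(c):
    m=cv2.moments(c); return np.array([m["m10"],m["m01"]])/m["m00"]
E
python3 - <<'E'
from h import *
np.set_printoptions(precision=4,suppress=True)
T=snapshot("top");S=snapshot("scene");k=1.5625
for n,c,a,b in [("red","red",(606,375),(174,432)),("yellow","yellow",(484,262),(398,385)),("blue","blue",(320,269),(486,260)),("gold","gold",(247,257),(535,219)),
  ("black","black",(395,273),(447,326)),("green","green",(204,376),(445,178)),("purple","purple",(554,271),(337,472)),("purple_s","purple",(566,232),(377,522))]:
    try:
        ca=blob(T,c,np.array(a)/k,14 if "pur" in c or c in("black","green") else 9);cb=blob(S,c,np.array(b)/k,17,)
        p,e=tri(T,cen(ca),S,cen(cb)); print(n,p,"gap",round(e,4),"px",cen(ca)*k,cen(cb)*k,cv2.contourArea(ca),cv2.contourArea(cb),"lidplane",plane(T,cen(ca),.034)[0][:2],"r=",np.hypot(p[0],p[1]).round(3))
    except Exception as ex: print(n,"ERR",ex)
for n,c,a,b in [("pink","pink",(489,361),(290,372)),("mint","mint",(306,364),(408,245))]:
    for s,q,nm in((T,a,"top"),(S,b,"scene")):
        bl=blob(s,c,np.array(q)/k,45 if nm=="top" else 50,60)
        hull=cv2.convexHull(bl);x=cv2.approxPolyN(hull,4).reshape(-1,2) if hasattr(cv2,"approxPolyN") else cv2.boxPoints(cv2.minAreaRect(bl))
        P=plane(s,x,.012)[:,:2];print(n,nm,P.mean(0),[round(np.linalg.norm(P[i]-P[i-1]),4) for i in range(4)],P.tolist())
    
f=T["frame"][:,:,::-1]
A=f[130:200,140:240];B=f[130:200,300:400]
cv2.imwrite("pics/crop.png",cv2.resize(np.hstack([A,B]),(800,280),interpolation=cv2.INTER_CUBIC))
E
```

```text
red [ 0.4333 -0.3394  0.0605] gap 0.002 px [606.3286 373.7814] [174.599  431.8316] 26.5 150.0 lidplane [ 0.4342 -0.3496] r= 0.55
yellow [ 0.6206 -0.1464  0.0603] gap 0.0024 px [483.1975 260.9828] [396.9807 384.3221] 23.0 133.0 lidplane [ 0.6285 -0.1497] r= 0.638
blue [0.608  0.1263 0.0573] gap 0.0057 px [319.4487 268.3181] [484.9964 260.1829] 20.5 88.0 lidplane [0.6162 0.1314] r= 0.621
gold [0.6308 0.2501 0.0585] gap 0.0067 px [245.2227 254.7773] [533.6665 220.0368] 14.5 68.0 lidplane [0.6405 0.2589] r= 0.679
black [0.6093 0.0027 0.0179] gap 0.0013 px [394.4899 273.9497] [446.1905 331.1991] 151.0 307.0 lidplane [0.606 0.003] r= 0.609
green [0.4351 0.3332 0.0277] gap 0.0156 px [192.9688 371.875 ] [444.3576 176.1445] 1.0 81.0 lidplane [0.4408 0.3363] r= 0.548
purple [ 0.6129 -0.2737  0.0289] gap 0.001 px [554.4974 270.0831] [335.6267 471.7989] 126.0 315.0 lidplane [ 0.6121 -0.272 ] r= 0.671
purple_s [ 0.6849 -0.2997  0.0198] gap 0.0015 px [565.625 231.572] [376.5577 520.8637] 55.0 163.0 lidplane [ 0.6809 -0.2949] r= 0.748
pink top [ 0.4586 -0.1577] [np.float64(0.1502), np.float64(0.061
[... 363 characters left out ...]
2763454], [0.4737555394141822, -0.24575409449448365], [0.4057620833444602, -0.22499061330906373], [0.4517515574035449, -0.0779772231961059]]
mint top [0.4554 0.1559] [np.float64(0.0594), np.float64(0.1074), np.float64(0.0615), np.float64(0.1077)] [[0.4437042404003972, 0.09488120483699299], [0.4101154906091104, 0.19684720166581138], [0.46813830200557394, 0.21730186004042698], [0.4998174735655503, 0.11439181738726512]]
mint scene [0.4581 0.1498] [np.float64(0.062), np.float64(0.1167), np.float64(0.0634), np.float64(0.1143)] [[0.4688804456530952, 0.21629280328365819], [0.5057960636270633, 0.10561773915108885], [0.4461598680127219, 0.08415702003280279], [0.4114226664686088, 0.19306666048919985]]
```

View pics/crop.png

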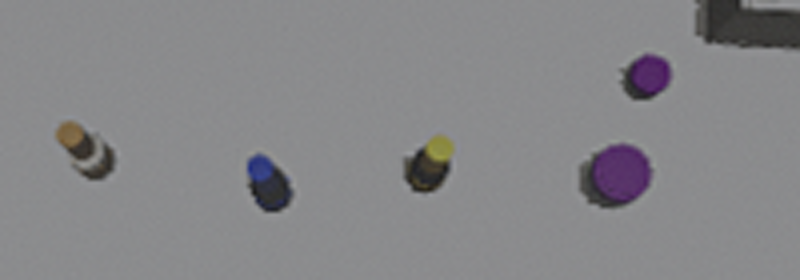

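The crop confirms both: the white-bodied, gold-capped bottle at left is the top coat, and the larger purple lid (lower right) is the spare. Bottle cap heights (57-60 mm) and tray sizes match the spec. I'll turn the tool so its x axis runs along +Y and its y axis along +X, and measure the green pot again.

```bash
python3 -m jog '[[[0,0,0,0,0,-0.1674],[0,0,0,0,0,-0.1674],[0,0,0,0,0,-0.1674],[0,0,0,0,0,-0.1674],[0,0,0,0,0,-0.1674],[0,0,0,0,0,-0.1674],[0,0,0,0,0,-0.1674],[0,0,0,0,0,-0.1674],[0,0,0,0,0,0]]]' 0.06 15
python3 - <<'E'
from h import *
s=get_state();print(s["q"].round(2),R.from_quat(s["eef_rot"]).as_matrix().round(3))
T=snapshot("top");S=snapshot("scene");k=1.5625
hsv=cv2.cvtColor(np.ascontiguousarray(T["frame"]),cv2.COLOR_RGB2HSV);print(hsv[240,130],hsv[243,132])
HUE["green"]=(45,85)
a=cen(blob(T,"green",(130.5,240.6),14,90,20));b=cen(blob(S,"green",(284.8,114),17,90,20));print(tri(T,a,S,b),a*k,b*k,plane(T,a,.032))
E
```

```text
clock: 1.32
tool_pos: [0.1433, -0.6082, 0.2384]
eef_rot: [0.708, 0.706, 0.0, -0.0]
contact_force: [-1.2, 0.2, -0.3]
opening: 0.68
finger_force: 0.0
[ 1.57  0.74 -0.57  1.55  0.45  0.99  0.87] [[ 0.002  1.     0.   ]
 [ 1.    -0.002  0.001]
 [ 0.001  0.    -1.   ]]
[ 64 104  96] [ 65 105  97]
(array([0.43357653, 0.32188308, 0.0271084 ]), np.float64(0.0019717501778181196)) [202.50913743 375.97953216] [444.24087389 178.1918326 ] [[0.43404712 0.32090405 0.032     ]]
```

```bash
python3 -m jog '[[[0.038,0.041,0,0,0,0],[0.038,0.041,0,0,0,0],[0.038,0.041,0,0,0,0],[0.038,0.042,0,0,0,0],[0.038,0.042,0.02,0,0,0],[0.039,0.042,0.02,0,0,0],[0.039,0.041,0.02,0,0,0],[0,0,0,0,0,0],[0,0,0,0,0,0]]]' 0.06 15
python3 - <<'E'
from h import *
s=get_state();print(s["tool_pos"],s["q"].round(2));W=snapshot("wrist");print(W["mount"].round(3));cv2.imwrite("pics/w1.png",W["frame"][:,:,::-1])
E
```

```text
clock: 2.55
tool_pos: [0.4332, -0.3406, 0.1787]
eef_rot: [0.707, 0.707, -0.001, -0.0]
contact_force: [-0.7, -0.9, 0.2]
opening: 0.681
finger_force: 0.0
[ 0.43321453 -0.34058835  0.17870942] [ 0.87  0.71 -0.49  1.84  0.49  0.71  0.11]
[[ 0.    -0.958 -0.287  0.074]
 [ 1.     0.     0.    -0.   ]
 [-0.    -0.287  0.958 -0.145]
 [ 0.     0.     0.     1.   ]]
```

View pics/w1.png

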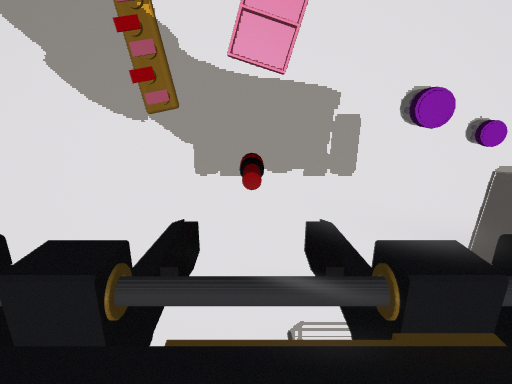

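The wrist view shows the red cap at (252,180) between the fingers, with the pink tray's end above it. I'll check its position by casting a ray to z=0.075.

```bash
cat >> h.py <<'E'
def wrist():
    s=get_state();W=snapshot("wrist");M=np.eye(4);M[:3,:3]=R.from_quat(s["eef_rot"]).as_matrix();M[:3,3]=s["tool_pos"];M=M@W["mount"]
    W["xyz"]=M[:3,3];W["orientation"]=R.from_matrix(M[:3,:3]).as_quat();return W,s
E
python3 - <<'E'
from h import *
W,s=wrist()
h,sa,v=cv2.split(cv2.cvtColor(np.ascontiguousarray(W["frame"]),cv2.COLOR_RGB2HSV))
c=blob(W,"red",(252,175),25,120,50);(x,y),r=cv2.minEnclosingCircle(c);print(cen(c),cv2.boundingRect(c),"top:",plane(W,cen(c),.06))
E
```

```text
[251.94152047 175.65946919] (243, 163, 19, 26) top: [[ 0.43291141 -0.33803258  0.06      ]]
```

```bash
python3 -m jog '[[[0.002,0,0.03,0,0,0],[0,0,0.04,0,0,0],[0,0,0.03,0,0,0],[0,0,0.02,0,0,0],[0,0,0.017,0,0,0],[0,0,0,0,0,0],[0,0,0,0,0,0]]]' 0.05 12; python3 -m jog '[[[0,0,0,0,0,0],[0,0,0,0,0,0],[0,0,0,0,0,0],[0,0,0,0,0,0],[0,0,0,0,0,0]]]' 0.0 12
```

```text
clock: 3.52
tool_pos: [0.4338, -0.3389, 0.0424]
eef_rot: [0.707, 0.707, 0.0, 0.001]
contact_force: [0.2, -0.1, -0.3]
opening: 0.566
finger_force: 0.0
clock: 4.15
tool_pos: [0.4337, -0.3383, 0.0419]
eef_rot: [0.707, 0.707, -0.0, 0.0]
contact_force: [0.2, 0.7, 1.8]
opening: 0.199
finger_force: 12.0
```

```bash
python3 -m jog '[[[0,0,-0.02,0,0,0],[0,0,-0.04,0,0,0],[0.03,0.003,-0.01,0,0,0],[0.045,0.004,0,0,0,0],[0.04,0.004,0,0,0,0],[0.014,0,0,0,0,0],[0,0,0,0,0,0],[0,0,0,0,0,0]]]'
python3 - <<'E'
from h import *
W,s=wrist();print(s["tool_pos"],s["opening"]);cv2.imwrite("pics/w2.png",W["frame"][:,:,::-1])
E
```

```text
clock: 5.15
tool_pos: [0.4442, -0.2112, 0.1116]
eef_rot: [0.708, 0.706, -0.001, 0.0]
contact_force: [-0.1, -0.9, 0.0]
opening: 0.194
finger_force: 12.0
[ 0.44418251 -0.21121537  0.11156842] 0.1940271355386923
```

View pics/w2.png

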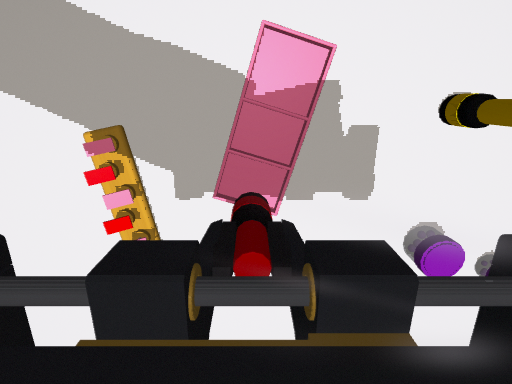

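The red bottle is held upright and the pink tray is in view. Its corners are at about (263,21), (336,45), (214,195) and (278,213), with dividers at (229,151)-(293,166) and (246,100)-(307,124). I'll check the tray frame with these.

```bash
python3 - <<'E'
from h import *
W,s=wrist()
P=plane(W,[(263,21),(336,45),(278,213),(214,195),(229,151),(293,166),(246,100),(307,124)],.012)[:,:2];print(P.round(4))
c=P[:4].mean(0);u=(P[0]+P[1]-P[2]-P[3])/2;print(c,np.linalg.norm(u),np.linalg.norm(P[0]-P[1]));u/=np.linalg.norm(u)
for k in(-.052,-.007,.045):print(k,c+k*u)
print("dividers",[(P[i:i+2].mean(0)-c)@u for i in(4,6)],"(expect -.0295,.0155)")
E
```

```text
[[ 0.4531 -0.0803]
 [ 0.5103 -0.0971]
 [ 0.4685 -0.2383]
 [ 0.41   -0.2206]
 [ 0.4246 -0.1804]
 [ 0.4805 -0.1938]
 [ 0.4397 -0.1381]
 [ 0.4909 -0.1576]]
[ 0.46047262 -0.15907432] 0.14697774463470928 0.05957315669183587
-0.052 [ 0.44545284 -0.20885791]
-0.007 [ 0.45845073 -0.16577596]
0.045 [ 0.4734705  -0.11599236]
dividers [np.float64(-0.02912923185011491), np.float64(0.012104338984310856)] (expect -.0295,.0155)
```

The tray centre agrees with the first measurement to within 1 mm, so I'll lower the bottle.

```bash
python3 -m jog '[[[0.002,0.001,0.02,0,0,0],[0,0,0.02,0,0,0],[0,0,0.013,0,0,0],[0,0,0.008,0,0,0],[0,0,0.004,0,0,0],[0,0,0.002,0,0,0],[0,0,0,0,0,0],[0,0,0,0,0,0]]]'
```

```text
clock: 6.25
tool_pos: [0.4457, -0.2073, 0.045]
eef_rot: [0.707, 0.707, 0.0, 0.0]
contact_force: [-0.4, 1.4, -1.1]
opening: 0.199
finger_force: 12.0
```

```bash
python3 -m jog '[[[0,0,0.001,0,0,0],[0,0,0,0,0,0]]]'; python3 -m jog '[[[0,0,0,0,0,0],[0,0,0,0,0,0],[0,0,-0.015,0,0,0],[0,0,-0.035,0,0,0],[0,0,-0.05,0,0,0],[0.035,0.027,0,0,0,0],[0.035,0.027,0,0,0,0],[0.035,0.027,0,0,0,0],[0.035,0.027,0,0,0,0],[0.035,0.027,0,0,0,0],[0.034,0.027,0,0,0,0]]]' 0.04
python3 -m jog '[[[0,0,0,0,0,0],[0,0,0,0,0,0]]]' 0.065
python3 - <<'E'
from h import *
W,s=wrist();print(s["tool_pos"],s["q"].round(2));cv2.imwrite("pics/w3.png",W["frame"][:,:,::-1])
E
```

```text
clock: 6.5
tool_pos: [0.4457, -0.2073, 0.0439]
eef_rot: [0.707, 0.707, 0.0, 0.0]
contact_force: [-0.1, 0.5, 0.6]
opening: 0.197
finger_force: 12.0
clock: 7.88
tool_pos: [0.608, 0.0029, 0.1436]
eef_rot: [0.707, 0.707, -0.0, -0.0]
contact_force: [1.0, -0.6, -0.7]
opening: 0.459
finger_force: 0.0
clock: 8.12
tool_pos: [0.6066, 0.0008, 0.1433]
eef_rot: [0.707, 0.707, -0.001, -0.0]
contact_force: [-0.3, -0.4, -0.1]
opening: 0.657
finger_force: 0.0
[0.60656688 0.00083365 0.14327612] [ 0.14  0.81 -0.4   1.7   0.44  0.72 -0.48]
```

View pics/w3.png

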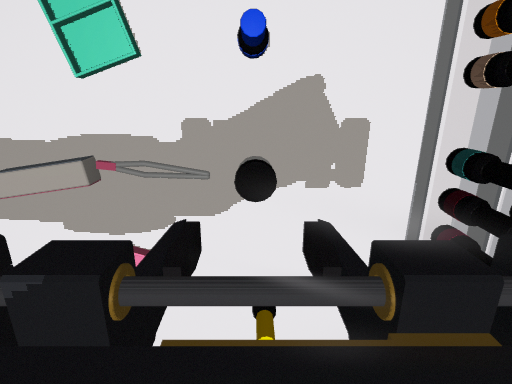

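The wrist view shows the black lid at (255,180), the blue cap at (253,22), and a mint tray corner at upper left. I'll cast rays for the black and blue.

```bash
python3 - <<'E'
from h import *
W,s=wrist();print("black",plane(W,(255.5,179.5),.034),"edge r",plane(W,(235.5,180),.034)-plane(W,(276.5,180),.034),"blue",plane(W,(253,22),.075))
E
```

```text
black [[0.60988615 0.00236003 0.034     ]] edge r [[-3.80168674e-02  1.49724909e-05  0.00000000e+00]] blue [[0.607347   0.12307309 0.075     ]]
```

The tweezer tip lies about 44 mm from the pot in -x, in the way of a finger. I'll turn the tool by 60° so the fingers clear it, then go down.

```bash
python3 -m jog '[[[0.001,0.0025,0,0,0,-0.175],[0,0,0,0,0,-0.175],[0,0,0.02,0,0,-0.175],[0,0,0.02,0,0,-0.175],[0,0,0.02,0,0,-0.175],[0,0,0.02,0,0,-0.175],[0,0,0.02,0,0,0],[0,0,0.015,0,0,0],[0,0,0.009,0,0,0],[0,0,0.005,0,0,0],[0,0,0,0,0,0],[0,0,0,0,0,0]]]' 0.056; python3 -m jog '[[[0,0,0,0,0,0],[0,0,0,0,0,0],[0,0,0,0,0,0],[0,0,0,0,0,0]]]' 0.0 15
```

```text
clock: 9.72
tool_pos: [0.6104, 0.0029, 0.0152]
eef_rot: [0.257, 0.966, 0.0, 0.0]
contact_force: [0.2, 0.4, 0.7]
opening: 0.637
finger_force: 0.0
clock: 10.22
tool_pos: [0.6101, 0.0027, 0.015]
eef_rot: [0.257, 0.966, -0.0, 0.0]
contact_force: [0.2, -0.8, 1.8]
opening: 0.451
finger_force: 15.0
```

```bash
python3 -m jog '[[[0,0,-0.02,0,0,0],[0,0,-0.03,0,0,0.175],[0,0,-0.03,0,0,0.175],[0,0,0,0,0,0.175],[0,0,0,0,0,0.175],[0,0,0,0,0,0.175],[0,0,0,0,0,0.175],[-0.035,-0.04,0,0,0,0],[-0.035,-0.04,0,0,0,0],[-0.03,-0.035,0,0,0,0],[-0.0185,-0.022,0,0,0,0],[0,0,0,0,0,0]]]'
python3 -m jog '[[[0,0,0.03,0,0,0],[0,0,0.02,0,0,0],[0,0,0.014,0,0,0],[0,0,0.008,0,0,0],[0,0,0.0045,0,0,0],[0,0,0,0,0,0],[0,0,0,0,0,0]]]'
```

```text
clock: 11.72
tool_pos: [0.4714, -0.1174, 0.0956]
eef_rot: [0.708, 0.706, -0.001, -0.0]
contact_force: [1.3, 0.2, -0.7]
opening: 0.447
finger_force: 15.0
clock: 12.6
tool_pos: [0.4734, -0.1158, 0.0186]
eef_rot: [0.707, 0.707, 0.0, 0.0]
contact_force: [0.1, 0.2, -0.6]
opening: 0.447
finger_force: 15.0
```

```bash
python3 -m jog '[[[0,0,0.0015,0,0,0],[0,0,0,0,0,0]]]'; python3 -m jog '[[[0,0,0,0,0,0],[0,0,0,0,0,0],[0,0,-0.015,0,0,0],[0,0,-0.045,0,0,0],[0,0,-0.06,0,0,0],[0.052,0.022,0,0,0,0],[0.052,0.022,0,0,0,0],[0.052,0.022,0,0,0,0],[0.052,0.023,0,0,0,0],[0.052,0.023,0,0,0,0],[0.052,0.023,0,0,0,0],[0.045,0.02,0,0,0,0]]]' 0.056
python3 -m jog '[[[0,0,0,0,0,0],[0,0,0,0,0,0]]]' 0.05
python3 - <<'E'
from h import *
W,s=wrist();print(s["tool_pos"],s["q"].round(2));cv2.imwrite("pics/w4.png",W["frame"][:,:,::-1])
E
```

```text
clock: 12.85
tool_pos: [0.4733, -0.1159, 0.017]
eef_rot: [0.707, 0.707, 0.0, 0.0]
contact_force: [-0.7, -0.6, 1.8]
opening: 0.448
finger_force: 15.0
clock: 14.35
tool_pos: [0.6281, 0.2435, 0.1365]
eef_rot: [0.707, 0.708, -0.0, -0.0]
contact_force: [-0.3, -1.2, 0.3]
opening: 0.635
finger_force: 0.0
clock: 14.6
tool_pos: [0.6273, 0.2401, 0.1361]
eef_rot: [0.707, 0.707, -0.001, 0.0]
contact_force: [0.3, 0.2, 0.9]
opening: 0.565
finger_force: 0.0
[0.62731983 0.24010586 0.13605583] [-0.24  0.89 -0.39  1.49  0.41  0.84 -0.77]
```

View pics/w4.png

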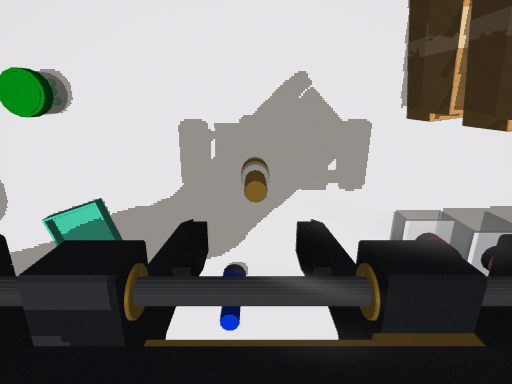

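The wrist view shows the white bottle with the gold cap at (256,190), the green lid at (22,92) and the blue cap at (231,322).

```bash
python3 - <<'E'
from h import *
W,s=wrist();print("gold",plane(W,(255.5,191),.075),"green",plane(W,(22,91),.034))
E
```

```text
gold [[0.63041277 0.2459807  0.075     ]] green [[0.4382211  0.31931412 0.034     ]]
```

```bash
python3 -m jog '[[[0.007,0.003,0.01,0,0,0],[0,0,0.03,0,0,0],[0,0,0.025,0,0,0],[0,0,0.018,0,0,0],[0,0,0.01,0,0,0],[0,0,0.001,0,0,0],[0,0,0,0,0,0],[0,0,0,0,0,0]]]' 0.045; python3 -m jog '[[[0,0,0,0,0,0],[0,0,0,0,0,0],[0,0,0,0,0,0],[0,0,0,0,0,0],[0,0,0,0,0,0]]]' 0.0 12
```

```text
clock: 15.7
tool_pos: [0.6315, 0.2486, 0.0436]
eef_rot: [0.707, 0.707, 0.001, 0.0]
contact_force: [0.8, 0.2, -0.3]
opening: 0.51
finger_force: 0.0
clock: 16.32
tool_pos: [0.631, 0.2483, 0.0428]
eef_rot: [0.707, 0.707, 0.0, 0.0]
contact_force: [0.5, -0.1, 1.1]
opening: 0.198
finger_force: 12.0
```

```bash
python3 -m jog '[[[0,0,-0.02,0,0,0],[0,0,-0.04,0,0,0],[0,0,-0.04,0,0,0],[-0.04,-0.018,0,0,0,0],[-0.055,-0.023,0,0,0,0],[-0.055,-0.023,0,0,0,0],[-0.055,-0.023,0,0,0,0],[-0.055,-0.023,0,0,0,0],[-0.055,-0.023,0,0,0,0],[-0.05,-0.021,0,0,0,0],[-0.034,-0.014,0,0,0,0],[-0.015,-0.005,0,0,0,0]]]'
python3 -m jog '[[[0,0,0,0,0,0],[0,0,0,0,0,0]]]'
python3 - <<'E'
from h import *
W,s=wrist();print(s["tool_pos"]);cv2.imwrite("pics/w5.png",W["frame"][:,:,::-1])
E
```

```text
clock: 17.82
tool_pos: [0.4574, -0.1681, 0.1436]
eef_rot: [0.708, 0.706, -0.0, 0.001]
contact_force: [-0.1, 0.7, -0.4]
opening: 0.199
finger_force: 12.0
clock: 18.08
tool_pos: [0.4594, -0.1637, 0.1431]
eef_rot: [0.706, 0.708, 0.001, 0.0]
contact_force: [-0.0, -0.8, -0.8]
opening: 0.199
finger_force: 12.0
[ 0.4594028  -0.16372785  0.14311763]
```

View pics/w5.png

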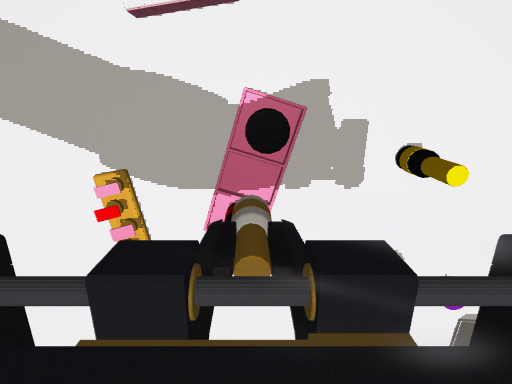

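The black pot (267,130) is in the wide cell. The gold bottle hangs above the middle cell, with the red one behind it, so I'll lower it.

```bash
python3 -m jog '[[[-0.002,-0.001,0.03,0,0,0],[0,0,0.03,0,0,0],[0,0,0.017,0,0,0],[0,0,0.01,0,0,0],[0,0,0.006,0,0,0],[0,0,0.003,0,0,0],[0,0,0.001,0,0,0],[0,0,0,0,0,0],[0,0,0,0,0,0]]]'
```

```text
clock: 19.25
tool_pos: [0.4572, -0.1679, 0.046]
eef_rot: [0.707, 0.707, 0.0, 0.0]
contact_force: [-0.3, 0.3, -1.1]
opening: 0.197
finger_force: 12.0
```

```bash
python3 -m jog '[[[0.001,0,0.0012,0,0,0],[0,0,0,0,0,0]]]'; python3 -m jog '[[[0,0,0,0,0,0],[0,0,0,0,0,0],[0,0,-0.015,0,0,0],[0,0,-0.035,0,0,0],[0,0,-0.05,0,0,0],[0.05,0.025,0,0,0,0],[0.05,0.025,0,0,0,0],[0.05,0.026,0,0,0,0],[0.05,0.026,0,0,0,0],[0.05,0.026,0,0,0,0],[0.042,0.023,0,0,0,0],[0,0,0,0,0,0]]]' 0.04
python3 -m jog '[[[0,0,0,0,0,0],[0,0,0,0,0,0]]]' 0.045
python3 - <<'E'
from h import *
W,s=wrist();c=blob(W,"blue",(255,188),25,120,50);x,y,w,h=cv2.boundingRect(c);print(s["tool_pos"],cen(c),(x,y,w,h),plane(W,cen(c),.06),"top",plane(W,(x+w/2,y+h-w/2),.075))
E
```

```text
clock: 19.5
tool_pos: [0.4571, -0.1668, 0.0446]
eef_rot: [0.707, 0.707, 0.0, 0.0]
contact_force: [-0.2, -1.0, 1.5]
opening: 0.197
finger_force: 12.0
clock: 21.0
tool_pos: [0.6087, 0.131, 0.1446]
eef_rot: [0.705, 0.709, 0.002, -0.001]
contact_force: [-0.3, -0.5, 0.3]
opening: 0.452
finger_force: 0.0
clock: 21.25
tool_pos: [0.6074, 0.1229, 0.1442]
eef_rot: [0.708, 0.706, -0.001, 0.0]
contact_force: [0.0, -0.6, 0.6]
opening: 0.505
finger_force: 0.0
[0.60736372 0.12292304 0.14423668] [251.60635538 189.11770428] (241, 174, 22, 31) [[0.6072764  0.12389323 0.06      ]] top [[0.6075999 0.1246273 0.075    ]]
```

Blue is at (0.6075, 0.1245).

```bash
python3 -m jog '[[[0.001,0,0.02,0,0,0],[0,0,0.03,0,0,0],[0,0,0.025,0,0,0],[0,0,0.018,0,0,0],[0,0,0.008,0,0,0],[0,0,0.001,0,0,0],[0,0,0,0,0,0],[0,0,0,0,0,0]]]'; python3 -m jog '[[[0,0,0,0,0,0],[0,0,0,0,0,0],[0,0,0,0,0,0],[0,0,0,0,0,0],[0,0,0,0,0,0]]]' 0.0 12
```

```text
clock: 22.3
tool_pos: [0.6085, 0.1265, 0.0433]
eef_rot: [0.707, 0.707, 0.001, 0.0]
contact_force: [0.5, -0.2, 0.9]
opening: 0.513
finger_force: 0.0
clock: 22.92
tool_pos: [0.608, 0.1263, 0.0425]
eef_rot: [0.707, 0.707, 0.0, 0.0]
contact_force: [-0.2, -0.7, 0.9]
opening: 0.197
finger_force: 12.0
```

```bash
python3 -m jog '[[[0,0,-0.02,0,0,0],[0,0,-0.04,0,0,0],[0,-0.03,-0.01,0,0,0],[0,-0.045,0,0,0,0],[0,-0.045,0,0,0,0],[0,-0.023,0,0,0,0],[0,0,0,0,0,0],[0,0,0,0,0,0]]]'
python3 - <<'E'
from h import *
W,s=wrist();print(s["tool_pos"]);cv2.imwrite("pics/w6.png",W["frame"][:,:,::-1])
E
```

```text
clock: 23.92
tool_pos: [0.4669, 0.1267, 0.1132]
eef_rot: [0.707, 0.707, 0.001, 0.001]
contact_force: [-0.5, 0.7, -0.9]
opening: 0.205
finger_force: 12.0
[0.46685889 0.12668329 0.11319818]
```

View pics/w6.png

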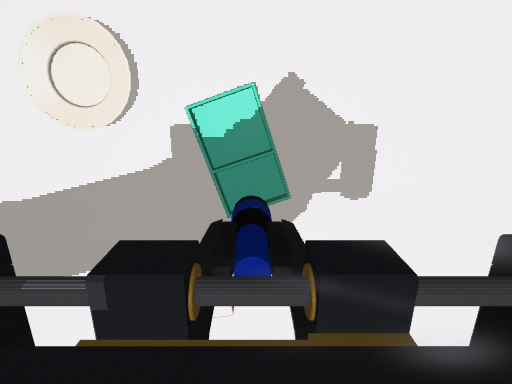

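The mint tray's corners are at (185,107), (255,83), (290,197) and about (228,217), with the divider at (212,170)-(274,150). Its wide cell is at the far end.

```bash
python3 - <<'E'
from h import *
W,s=wrist()
P=plane(W,[(185,107),(255,83),(290,197),(228,217),(212,170),(274,150)],.012)[:,:2];c=P[:4].mean(0);u=(P[0]+P[1]-P[2]-P[3])/2;print(c,np.linalg.norm(u),np.linalg.norm(P[0]-P[1]));u/=np.linalg.norm(u)
for k in(-.0295,.0225):print(k,c+k*u)
print("divider",(P[4:].mean(0)-c)@u,"(expect -.007)")
E
```

```text
[0.45726945 0.15441826] 0.10396777525349138 0.06121402419465456
-0.0295 [0.4665912  0.12642978]
0.0225 [0.45015964 0.1757654 ]
divider -0.005544750401552517 (expect -.007)
```

```bash
python3 -m jog '[[[0,0,0.02,0,0,0],[0,0,0.02,0,0,0],[0,0,0.013,0,0,0],[0,0,0.008,0,0,0],[0,0,0.004,0,0,0],[0,0,0.0025,0,0,0],[0,0,0,0,0,0],[0,0,0,0,0,0]]]'
```

```text
clock: 25.02
tool_pos: [0.4651, 0.1263, 0.0453]
eef_rot: [0.707, 0.707, 0.0, 0.0]
contact_force: [-0.1, 0.2, 0.0]
opening: 0.2
finger_force: 12.0
```

```bash
python3 -m jog '[[[0,0,0.0008,0,0,0],[0,0,0,0,0,0]]]'; python3 -m jog '[[[0,0,0,0,0,0],[0,0,0,0,0,0],[0,0,-0.015,0,0,0],[0,0,-0.035,0,0,0],[0,0,-0.05,0,0,0],[0.05,-0.008,0,0,0,0],[0.05,-0.008,0,0,0,0],[0.05,-0.008,0,0,0,0],[0.044,-0.006,0,0,0,0],[0,0,0,0,0,0],[0,0,0,0,0,0]]]' 0.04
python3 -m jog '[[[0,0,0,0,0,0],[0,0,0,0,0,0]]]' 0.062
python3 - <<'E'
from h import *
HUE["green"]=(45,85)
W,s=wrist();c=blob(W,"green",(255,180),45,90,30);(x,y),r=cv2.minEnclosingCircle(c);print(s["tool_pos"],s["q"].round(2),(x,y),r,cen(c),plane(W,(x,y),.034),plane(W,cen(c),.032))
cv2.imwrite("pics/w7.png",W["frame"][:,:,::-1])
E
```

```text
clock: 25.28
tool_pos: [0.4651, 0.1263, 0.0444]
eef_rot: [0.707, 0.707, 0.0, 0.0]
contact_force: [-0.1, 0.9, 1.7]
opening: 0.198
finger_force: 12.0
clock: 26.65
tool_pos: [0.4348, 0.3189, 0.1438]
eef_rot: [0.707, 0.707, -0.001, 0.001]
contact_force: [0.3, -1.0, 0.2]
opening: 0.451
finger_force: 0.0
clock: 26.9
tool_pos: [0.4354, 0.3188, 0.1442]
eef_rot: [0.708, 0.707, -0.0, 0.0]
contact_force: [1.5, -1.4, 0.6]
opening: 0.656
finger_force: 0.0
[0.43535497 0.31883655 0.14415348] [-0.5   0.73 -0.36  1.91  0.44  0.58 -1.15] (251.093017578125, 179.46511840820312) 21.30065155029297 [251.35198398 179.61609713] [[0.43489806 0.32104008 0.034     ]] [[0.43513696 0.32032893 0.032     ]]
```

View pics/w7.png

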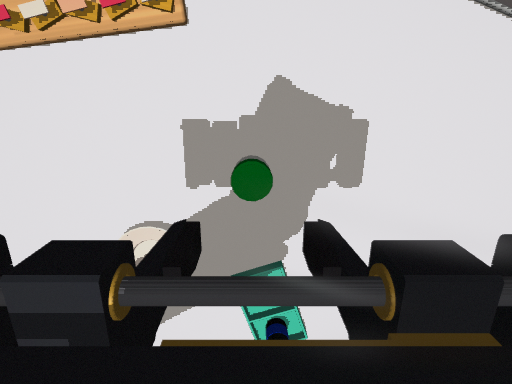

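The green lid is centred at (251,180) with clear space around it for the fingers, and blue stands in the mint narrow cell. I'll go down and grip.

```bash
python3 -m jog '[[[0.0015,0,0.03,0,0,0],[0,0,0.04,0,0,0],[0,0,0.03,0,0,0],[0,0,0.015,0,0,0],[0,0,0.009,0,0,0],[0,0,0.005,0,0,0],[0,0,0,0,0,0],[0,0,0,0,0,0]]]' 0.058; python3 -m jog '[[[0,0,0,0,0,0],[0,0,0,0,0,0],[0,0,0,0,0,0],[0,0,0,0,0,0]]]' 0.0 15
```

```text
clock: 27.95
tool_pos: [0.4353, 0.322, 0.0158]
eef_rot: [0.707, 0.707, 0.001, 0.0]
contact_force: [0.3, -0.6, -0.7]
opening: 0.659
finger_force: 0.0
clock: 28.45
tool_pos: [0.4351, 0.3219, 0.0154]
eef_rot: [0.707, 0.707, 0.0, 0.0]
contact_force: [-0.7, -2.1, 3.8]
opening: 0.448
finger_force: 15.0
```

```bash
python3 -m jog '[[[0,0,-0.02,0,0,0],[0,0,-0.03,0,0,0],[0,0,-0.03,0,0,0],[-0.035,0.004,0,0,0,0],[-0.045,0.005,0,0,0,0],[-0.042,0.004,0,0,0,0],[-0.023,0.002,0,0,0,0],[0,0,0,0,0,0],[0,0,0,0,0,0]]]'
```

```text
clock: 29.58
tool_pos: [0.45, 0.1785, 0.0952]
eef_rot: [0.707, 0.708, 0.001, -0.0]
contact_force: [-0.5, 0.2, -0.5]
opening: 0.445
finger_force: 15.0
```

```bash
python3 -m jog '[[[-0.0015,0,0.03,0,0,0],[0,0,0.02,0,0,0],[0,0,0.014,0,0,0],[0,0,0.008,0,0,0],[0,0,0.0045,0,0,0],[0,0,0,0,0,0],[0,0,0,0,0,0]]]'
```

```text
clock: 30.45
tool_pos: [0.4502, 0.1754, 0.0191]
eef_rot: [0.707, 0.707, 0.0, 0.0]
contact_force: [1.3, -0.0, -1.0]
opening: 0.449
finger_force: 15.0
```

Next I'll set it on the floor, release, retreat upwards, and look at everything from above.

```bash
python3 -m jog '[[[0,0,0.0016,0,0,0],[0,0,0,0,0,0]]]'; python3 -m jog '[[[0,0,0,0,0,0],[0,0,0,0,0,0],[0,0,-0.015,0,0,0],[0,0,-0.04,0,0,0],[0,0,-0.05,0,0,0],[0,0,-0.05,0,0,0],[0.03,-0.01,-0.05,0,0,0],[0.05,-0.01,0,0,0,0],[0.05,-0.01,0,0,0,0],[0.05,0,0,0,0,0],[0,0,0,0,0,0],[0,0,0,0,0,0]]]' 0.056
python3 - <<'E'
from h import *
T=snapshot("top");S=snapshot("scene");k=1.5625
a=cv2.resize(T["frame"][140:270,110:410],(800,346),interpolation=cv2.INTER_CUBIC);b=cv2.resize(S["frame"][90:340,80:400],(320,250))
cv2.imwrite("pics/endT.png",a[:,:,::-1]);cv2.imwrite("pics/endS.png",cv2.resize(S["frame"][90:340,80:400],(768,600))[:,:,::-1])
for n,c,p,q in[("yellow","yellow",(484,262),(398,385)),("purple","purple",(554,271),(337,472))]:
    print(n,tri(T,cen(blob(T,c,np.array(p)/k,10 if n=="yellow" else 14)),S,cen(blob(S,c,np.array(q)/k,17))))
E
```

```text
clock: 30.7
tool_pos: [0.4503, 0.1753, 0.0174]
eef_rot: [0.707, 0.707, 0.0, 0.0]
contact_force: [-0.1, -0.0, 1.7]
opening: 0.447
finger_force: 15.0
clock: 32.2
tool_pos: [0.4197, 0.3541, 0.2216]
eef_rot: [0.707, 0.707, -0.001, 0.001]
contact_force: [-0.1, -1.4, 0.4]
opening: 0.639
finger_force: 0.0
yellow (array([ 0.62030432, -0.14614954,  0.05976323]), np.float64(0.0023458890208042076))
purple (array([ 0.61316036, -0.27374052,  0.02854328]), np.float64(0.0008184567037882767))
```

View pics/endT.png

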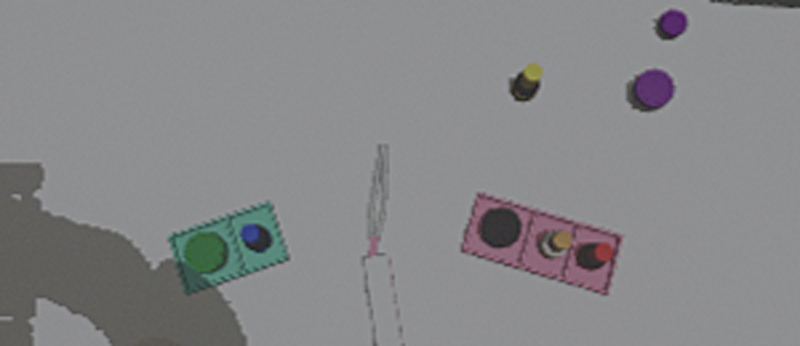

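View pics/endS.png

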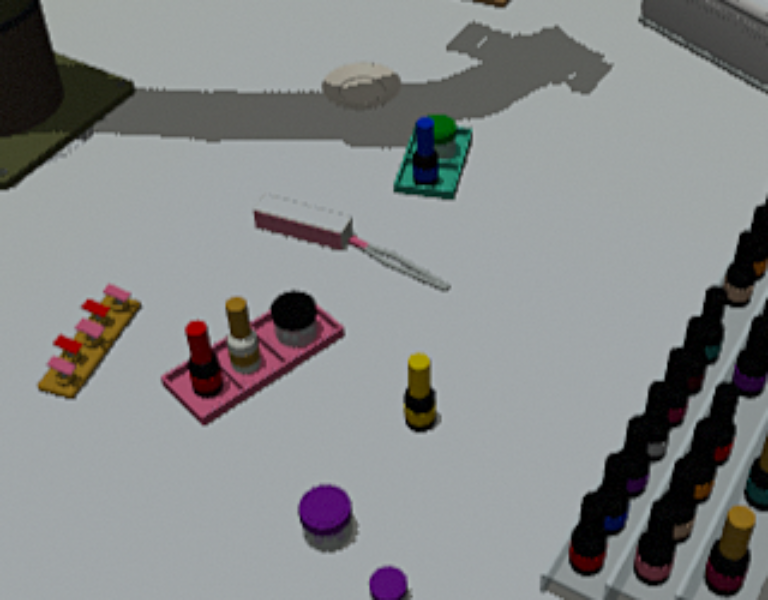

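In the final views all five stand upright in their cells. Mint has green at (206,252) and blue at (256,236); pink has black (499,227), gold (557,243) and red (598,255). The spares haven't moved, so I'll hand it in.

```bash
python3 -c "
from plant import *
print(finish_job())"
```

```text
the job is handed in; nothing more can be done
None
```

Both kits are made up and the job is handed in at about 32 s of the 109 s allowed: the final pictures show all five items upright in their cells and the spares unmoved, but no verdict was returned.

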